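Unlock the kitchen's takings drawer

TASK

Take the red key from the wooden stand, push it fully home into the red lock on the sloping panel, and turn it clockwise to its stop so that the hidden bolt lets go. Leave the key turned in the lock and pull the drawer out, nearly to its end stop, then let go. Leave the other keys and everything else on the worktop where they are.

Things in the scene. Friction and masses are not known exactly. Their poses are not given: they have to be found in the camera images.
- key_red: Key with a red bow, 104 mm long, about 0.1 kg, upright in the stand, bit down; it alone fits the lock. Origin: centre of the blade's tip; z runs up to the bow. Blade 30 mm wide (its x), 7 thick (y), z 0 to 15 mm; shank 8 mm in diameter to z 48; round collar 34 mm in diameter, z 48 to 54, which rests on the stand's top. A half turn about z changes nothing.
- key_bow (a point): Centre of the red key's bow, 79 mm up from its tip: a flat grip 48 mm wide (key's x), 14 mm thick (key's y) and 50 mm high (z 54 to 104 mm), to be held across its thickness.
- key_blue: Like the red key (same origin and axes) but with a blue bow and a blade 37 mm wide: it does not fit the lock. A bystander.
- key_yellow: Like the red key (same origin and axes) but with a yellow bow and a blade 12.5 mm thick: it does not fit the lock. A bystander.
- stand: Fixed wooden key stand, 240 (its x) by 70 (y) by 55 mm high, with three through slots 40 by 16 mm in a row along its x, 76 mm apart; each holds one key upright, blade width along x, in any order. Origin: centre of its underside.
- till: Fixed dark steel drawer unit, 240 mm wide (y), 175 deep (x). Origin: under it, on its midline, 55 mm behind its front. The front looks along its -x, roughly at the robot. Front edge 70 mm high; from there an aluminium panel slopes up and back at 28 degrees to 144 mm high, then a flat top.
- lock: Red block, 44 (x) by 66 mm (y), 16 mm proud of the sloping panel, on the unit's midline. Origin: centre of the keyhole's mouth on its outer face, 124 mm above the table. z points straight out, leaning 28 degrees from vertical towards the unit's front; x up the slope, y along the unit's width. Keyhole: slot 10 mm along x by 33 along y with 4 mm lead-in bevels, 30 mm deep.
- key_end (a point): Point inside the lock, 48 mm straight below the mouth, where the key's tip is when fully home, its collar resting on the red block. The blade then lies wholly in a rotor behind the keyhole, clear of the fixed slot by 3 mm: only then can the key turn. Once turned it is held in the lock.
- rotor (a joint): Turn of the hidden rotor, rad: 0 locked, its slot in line with the keyhole; grows clockwise as seen looking into the keyhole (about the lock's -z); stop at 1.4 (80 degrees). It draws a hidden bolt, which lets go of the drawer at about 1.1. Takes about 0.06 N m and stays where it is left.
- drawer (a joint): How far the drawer is out, in m: 0 shut, end stop at 0.11. It slides along the unit's -x, takes about 2 N once the bolt is drawn, and stays where it is left. Blocked at 0.001 by the bolt until the lock is turned.
- pull (a point): Middle of the top edge of the drawer's pull, moving with the drawer: an upright aluminium fin 14 mm thick (unit's y), sticking out 52 mm from the middle of the grey drawer front, its top 55 mm and its underside 20 mm above the table. This point lies 32 mm in front of the drawer front's face.
- mill: Wooden pepper mill, 48 mm in diameter, 118 mm high, standing. Origin: centre of its underside. A bystander.
- spatula: Spatula 200 mm long lying on the table along its x. Origin: underside of its middle. A bystander.
- jar: Closed amber jar, 84 mm in diameter, 120 mm high. Origin: centre of its underside. A bystander.
- mug: White mug, 80 mm across the rim, 90 mm high. Origin: centre of its underside. A bystander.

How it is judged:
By the outcome, as a careful person would: the job done as asked, in the order asked, and still so for the second after the job is handed in, with the robot touching nothing.
It also fails if it takes over 67 s, if anything falls off the work surface, if the arm or the gripper's body presses on something with over 40 N, if the wrist force passes 120 N, or if a joint passes its speed limit or range.

ROBOT

A 7-joint arm with a two-finger parallel gripper is mounted at the origin on the work surface. World frame = base frame: x ahead of the robot, y to its left, z up, the work surface at z = 0. Lengths are in m, angles in rad, forces in N, time in s.
With the tool pointing down it reaches from about 0.4 to 0.9 m from the base axis. Payload 5.5 kg.
Tool frame: the origin (TCP) lies at the very end of the fingers, on their centre line; the grasp point (between the pads) lies env.grip_point_offset behind it (env.grip_point_offset is the distance from the TCP to the grasp point, in m); z points along the fingers, x is the direction in which the jaws open and shut, and the axes are right-handed (so a half turn about z gives the same grasp; the last joint's range is limited). The gripper opens to 85 mm and grips with 20 to 120 N. Pads are 22 mm wide; open, the fingers measure 114 mm over their backs; the gripper's body (76 mm by 85 mm) begins 54 mm behind the grasp point. The pads swing forward as they close: fully open they stand 13 mm farther back than shut.
Start: joints at [-1.048, 0.501, -0.427, 1.55, 0.221, 1.138, -0.21], TCP at [0.167, 0.628, 0.199] pointing down, gripper open.
Joint ranges: [-2.88, 2.88], [-0.31, 2.03], [-1.54, 1.56], [0.2, 2.42], [-1.41, 4.55], [0.19, 2.02], [-2.57, 2.57]. Speed limits (rad/s): [2.57, 2.57, 3.14, 3.14, 3.14, 3.14, 3.14].

INTERFACE

Orientations are given as a unit quaternion [x, y, z, w].
In Python, from rig import get_obs, cams, job, find_in, place_of, env gives the robot as it stands.
- The arm moves only by the tool servo_tool, never from a script. Its argument "commands" is a list of rows, each a list of 7 numbers: the finger opening in cm, from 0 to 8.54, then the shift along the tool's x, y, z in cm, then the turn, a rotation vector about the tool's x, y, z in degrees. A call has 1 to 20 rows; each row is the pose to reach, as a shift and turn from the pose measured when the call began, along the tool's axes at that moment; what a row does not reach only later rows make up. A row lasts 1/10 s, in which the tool goes at most 50 mm and 8.59 degrees, less where a joint would pass 70% of its speed; a pose out of reach is approached as far as the arm can. A call with a gripper value outside its range is refused whole. The fingers move at their own pace and stop on an object; the grip force is fixed at half the most. Time passes only in rows, so rows that repeat a pose let the fingers close. It gives the time, the measured TCP pose, the force and the opening at its end, in the units of the state.
- get_obs(): the state, without advancing time (a new reading comes with each control period).
- cams.read_camera(name): name is "scene" or "side" or "wrist"; returns the picture (480x640x3 uint8, red, green, blue); there is no depth.
- cams.camera_params(name): a dict with "fx", "fy", "cx", "cy" (pixels), "xyz" and "attitude" of the camera in the world. Camera axes: x right, y up, looking along -z (the intrinsics and any distortion apply to the point x, -y, -z); pixel columns grow to the right and rows downward; lengths in m; the calibration is good to about 2 mm. The wrist camera is an equidistant fisheye: a pixel r from the principal point sees the ray r / f radians off the axis. A picture is of the moment at which its call begins: read the wrist's pose just before it. camera_params takes no time and is no camera call; for the wrist camera it gives the pose at the moment of the call.
- job.sign_off(): hands the job in, once; it reports no verdict.
Trained networks look in the newest picture that a camera, given by its name, has taken for a name from the list of things; names that differ only in an ending like _2 or _b are one class to them, and where a whole thing is asked for, a point or a joint stands for the part that bears it (a point fixed in the world has none). Each returns a list of dicts, best first, with "confidence" (0 to 1); they miss things now and then, are a little off and sometimes report something else, mostly with a low value. They report only what shows in the picture. A call takes as long as a camera call.
- find_in(camera, query): "box" ([centre column, centre row, width, height] in pixels, round what is visible of it).
- place_of(camera, query): "position" ([row, column] in pixels: a listed point, or the origin of a listed thing).
The state is a dict: "clock": time; "qpos": joint angles; "joint_vel": joint speeds; "effort": joint torques, N m; "tool_pos": TCP position; "tcp_rot": TCP orientation; "force": force on the tool from outside, world axes, zero at the start; "ft_torque": the same for the moment, N m; "opening": finger opening in m.
Only numpy, scipy, OpenCV 4.12 (cv2) and the standard library are available. Lean on these libraries where they do the work, as an engineer would, in place of code of your own. Each camera call takes 0.05 s, during which the arm holds its last target. There are 200 camera calls.

## Working session

There is one attempt and no reset: what is moved stays moved. The work goes in short steps, Python scripts to look and compute and a tool call to move; the robot and the scene stay as the last step left them, time stands still between calls to the robot, and variables do not carry over. Pictures are saved under pics/ and viewed, about 8 in all and at most 12, crops included, and the job is handed in when it is done.

Besides the shell and the picture viewer there is one more tool, called after ">>>" as name(argument=value, ...), one argument or row to a line, values as JSON. servo_tool: Moves the arm, as the interface text tells. Its arguments: {"type":"object","properties":{"commands":{"type":"array"}},"required":["commands"]}

```bash
mkdir -p pics; ls; cat > h.py <<'E'
import numpy as np, cv2
from scipy.spatial.transform import Rotation as R
from rig import get_obs, cams, job, find_in, place_of, env
def ray(cam,row,col,p=None):
    p=p or cams.camera_params(cam)
    a=np.array(p["attitude"]); M=R.from_quat(a).as_matrix() if a.size==4 else a.reshape(3,3)
    x=(col-p["cx"])/p["fx"]; y=(row-p["cy"])/p["fy"]
    if cam=="wrist":
        t=np.hypot(x,y); s=np.sin(t)/t if t>1e-9 else 1; d=np.array([x*s,y*s,np.cos(t)])
    else:
        D=p.get("distortion",None)
        d=np.array([x,y,1.])
    d=M@np.array([d[0],-d[1],-d[2]]); return np.array(p["xyz"]),d/np.linalg.norm(d)
def atz(cam,row,col,z,p=None):
    o,d=ray(cam,row,col,p); return o+d*(z-o[2])/d[2]
def tri(rays):
    A=0;b=0
    for o,d in rays:
        P=np.eye(3)-np.outer(d,d); A=A+P; b=b+P@o
    x=np.linalg.solve(A,b); return x,[np.linalg.norm((np.eye(3)-np.outer(d,d))@(x-o)) for o,d in rays]
def snap(c,name):
    im=cams.read_camera(c); cv2.imwrite(f"pics/{name}.png",im[:,:,::-1]); return im
def tool():
    s=get_obs(); return np.array(s["tool_pos"]),R.from_quat(s["tcp_rot"])
def rel(pos,Rt):
    """shift cm & turn deg to reach TCP pos, rotation Rt"""
    p,r=tool(); return np.round(r.inv().apply(np.array(pos)-p)*100,2), np.round((r.inv()*Rt).as_rotvec(degrees=True),2)
E
python3 - <<'E'
from h import *
np.set_printoptions(precision=4,suppress=True)
print(get_obs(),env.grip_point_offset)
for c in ["scene","side","wrist"]:
    p=cams.camera_params(c);print(c,p); snap(c,c+"0")
    for q in ["key_red","key_bow","key_blue","key_yellow","stand","lock","pull","till","mill","spatula","jar","mug"]:
        print(q,[(np.round(d["position"],1),round(d["confidence"],2)) for d in place_of(c,q)[:2]])
E
```

```text
pics
{'clock': 0.0, 'qpos': array([-1.0478,  0.5019, -0.4268,  1.5514,  0.2208,  1.1383, -0.2103]), 'joint_vel': array([ 0.0001, -0.0017, -0.0005,  0.0009, -0.0001,  0.0003, -0.0006]), 'effort': array([  0.0004, -56.9519,  -5.8161, -28.0941,   0.0106,   0.0123,
        -0.    ]), 'tool_pos': array([0.1668, 0.6274, 0.1976]), 'tcp_rot': array([ 0.7927,  0.6096, -0.0008,  0.0006]), 'force': array([-0.7771, -0.7323,  0.491 ]), 'ft_torque': array([ 0.0668, -0.0371, -0.0455]), 'opening': 0.08559751447386263} 0.0187
scene {'fx': 597.5029290556432, 'fy': 597.5029290556432, 'cx': 312.46508214097156, 'cy': 248.08067553126355, 'xyz': array([1.1099, 0.9268, 0.8456]), 'attitude': array([0.12  , 0.4503, 0.8597, 0.209 ])}
key_red [(array([360.7, 370.4]), 0.61)]
key_bow [(array([330.2, 375.6]), 0.62)]
key_blue [(array([319.8, 330.2]), 0.74), (array([360.5, 371.9]), 0.57)]
key_yellow [(array([338.9, 349.4]), 0.89)]
stand [(array([350.4, 346.2]), 0.85)]
lock [(array([212. , 265.3]), 0.68)]
pull [(array([230.4, 306.9]), 0.64)]
till [(array([258. , 275.4]), 0.7), (array([360.1, 369.4]), 0.59)]
mill [(ar
[... 603 characters left out ...]
), 0.65)]
pull [(array([222.1, 371.9]), 0.93), (array([292.4, 381.9]), 0.27)]
till [(array([218.8, 342.3]), 0.77)]
mill [(array([235.5, 263.2]), 0.8)]
spatula [(array([294.4, 385.7]), 0.59)]
jar [(array([195.5, 338.8]), 0.73), (array([404.3, 209.7]), 0.59)]
mug [(array([171.7, 419. ]), 0.68)]
wrist {'fx': 371.64829954431775, 'fy': 371.64829954431775, 'cx': 314.781936160226, 'cy': 241.78989533136075, 'xyz': array([0.0919, 0.6489, 0.3746]), 'attitude': array([-0.1193, -0.0909,  0.6021,  0.7842])}
key_red []
key_bow []
key_blue []
key_yellow []
stand [(array([416.2,  19.4]), 0.74)]
lock []
pull [(array([475.9,   8. ]), 0.49)]
till []
mill []
spatula [(array([416. ,  20.1]), 0.94)]
jar []
mug []
```

View pics/scene0.png

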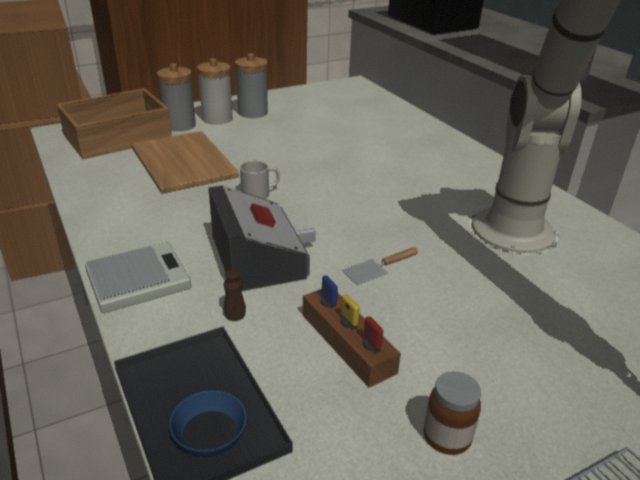

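View pics/side0.png

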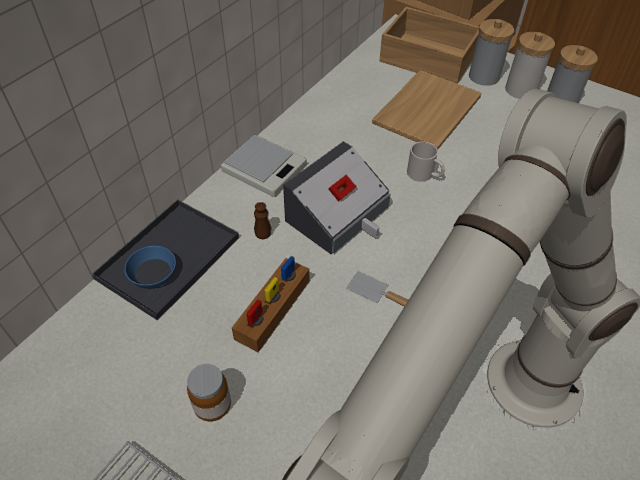

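```bash
python3 - <<'E'
from h import *
np.set_printoptions(precision=4,suppress=True)
D=dict(key_red=((360.7,370.4),(331.1,258.9)),key_bow=((330.2,375.6),(313.2,253)),key_blue=((319.8,330.2),(286,288.4)),key_yellow=((338.9,349.4),(306.4,272.6)),stand=((350.4,346.2),(306.2,274.3)),lock=((212,265.3),(184,344.6)),pull=((230.4,306.9),(222.1,371.9)),till=((258,275.4),(218.8,342.3)),mill=((312.4,235.2),(235.5,263.2)),spatula=((265.6,382.9),(294.4,385.7)),jar=((436.4,448.4),(404.3,209.7)),mug=((192.9,256.4),(171.7,419)))
for k,(a,b) in D.items(): print(k,*tri([ray("scene",*a),ray("side",*b)]))
E
```

```text
key_red [0.6039 0.2473 0.0048] [np.float64(0.0018674710780823764), np.float64(0.0018674710780824159)]
key_bow [0.6063 0.2566 0.0935] [np.float64(0.00154734795315287), np.float64(0.0015473479531529764)]
key_blue [0.6182 0.1062 0.0097] [np.float64(0.002343579025640667), np.float64(0.0023435790256405723)]
key_yellow [0.6138 0.179  0.0129] [np.float64(0.0012439675228833847), np.float64(0.0012439675228833663)]
stand [ 0.6195  0.1694 -0.0165] [np.float64(0.008850887932388921), np.float64(0.008850887932388845)]
lock [ 0.636  -0.1827  0.1252] [np.float64(0.004068498110927385), np.float64(0.004068498110927464)]
pull [ 0.5343 -0.1644  0.0547] [np.float64(0.0032076870511835594), np.float64(0.00320768705118354)]
till [ 0.6247 -0.1613  0.0071] [np.float64(0.008025099642844702), np.float64(0.008025099642844629)]
mill [ 0.7835 -0.0065  0.0001] [np.float64(0.004699109896184637), np.float64(0.004699109896184808)]
spatula [ 0.4023 -0.0175 -0.0004] [np.float64(0.0018480175617021318), np.float64(0.0018480175617019308)]
jar [0.5802 0.4574 0.0031] [np.float64(0.00039628050968677455), np.float64(0.0003962805096865559)]
mug [ 0.5392 -0.4626  0.0083] [np.float64(0.00021062584925872575), np.float64(0.0002106258492588089)]
```

The scene and side pictures agree. The stand holds blue, yellow and red keys, with the red at about (373,332) in scene and (254,313) in side. The till is at about (262,235) and the pull at about (307,232) in scene. Heights and spacing fit the description. I'll hover over the red key next.

```bash
cat >> h.py <<'E'
def down(yaw):
    c,s=np.cos(yaw),np.sin(yaw); return R.from_matrix(np.array([[c,s,0],[s,-c,0],[0,0,-1]]))
E
python3 - <<'E'
from h import *
print(rel([0.605,0.25,0.20],down(np.radians(5.8))))
E
```

```text
(array([-25.3 ,  52.05,  -0.14]), array([-0.  , -0.  , 69.31]))
```

>>> servo_tool(
  commands=[
    [8.5,-25.3,52,-1,0,0,69.3],
    [8.5,-25.3,52,-1,0,0,69.3],
    [8.5,-25.3,52,-1,0,0,69.3],
    [8.5,-25.3,52,-1,0,0,69.3],
    [8.5,-25.3,52,-1,0,0,69.3],
    [8.5,-25.3,52,-1,0,0,69.3],
    [8.5,-25.3,52,-1,0,0,69.3],
    [8.5,-25.3,52,-1,0,0,69.3],
    [8.5,-25.3,52,-1,0,0,69.3],
    [8.5,-25.3,52,-1,0,0,69.3],
    [8.5,-25.3,52,-1,0,0,69.3],
    [8.5,-25.3,52,-1,0,0,69.3],
    [8.5,-25.3,52,-1,0,0,69.3],
    [8.5,-25.3,52,-1,0,0,69.3],
    [8.5,-25.3,52,-1,0,0,69.3],
    [8.5,-25.3,52,-1,0,0,69.3],
  ],
)

```text
clock: 3.55
tool_pos: [0.6032, 0.2522, 0.2087]
tcp_rot: [0.999, 0.052, -0.0, -0.0]
force: [0.5, 1.0, -0.2]
opening: 0.0851
```

```bash
python3 - <<'E'
from h import *
np.set_printoptions(precision=4,suppress=True)
o=get_obs();print(o["clock"],o["qpos"],o["tool_pos"],tool()[1].as_matrix())
p=cams.camera_params("wrist"); snap("wrist","w1"); print(p["xyz"])
for q,z in [("key_red",.007),("key_bow",.086),("key_blue",.007),("key_yellow",.007),("stand",0)]:
    for d in place_of("wrist",q)[:2]: print(q,np.round(d["position"],1),round(d["confidence"],2),atz("wrist",*d["position"],z,p))
for d in find_in("wrist","key_red")[:2]: print(d)
E
```

```text
3.55 [-0.4224  0.4644 -0.0194  1.5407  0.0085  1.1368 -0.3388] [0.6032 0.2522 0.2087] [[ 0.9945  0.1044 -0.0006]
 [ 0.1044 -0.9945  0.0008]
 [-0.0005 -0.0009 -1.    ]]
[0.5936 0.3286 0.3847]
key_red [206.3 317.5] 0.67 [0.6041 0.2504 0.007 ]
key_bow [226.5 317.3] 0.74 [0.6036 0.2497 0.086 ]
key_blue [332.9 312.1] 0.59 [0.6137 0.0997 0.007 ]
key_yellow [272.9 316.6] 0.75 [0.6109 0.1765 0.007 ]
stand [272.6 316.1] 0.63 [0.6107 0.174  0.    ]
```

View pics/w1.png

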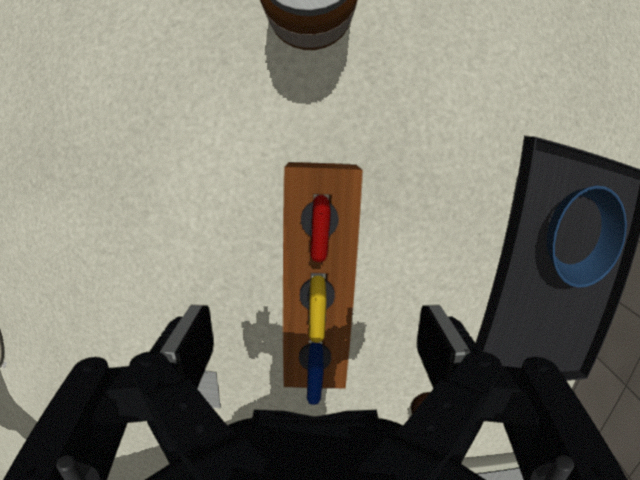

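The wrist view shows the keys in a row, red at about (320,228), yellow (318,310), blue (316,370). The red key is at (0.604, 0.250) and the blue-red spacing is 151 mm against 152 expected. The row yaw gives a jaw yaw of 3.7°. I'll go down and grip.

>>> servo_tool(
  commands=[
    [8.5,0.06,0.23,4,0,0,2.1],
    [8.5,0.06,0.23,8,0,0,2.1],
    [8.5,0.06,0.23,11,0,0,2.1],
    [8.5,0.06,0.23,13,0,0,2.1],
    [8.5,0.06,0.23,14,0,0,2.1],
    [8.5,0.06,0.23,14,0,0,2.1],
    [8.5,0.06,0.23,14,0,0,2.1],
    [4,0.06,0.23,14,0,0,2.1],
    [2,0.06,0.23,14,0,0,2.1],
    [0,0.06,0.23,14,0,0,2.1],
    [0,0.06,0.23,14,0,0,2.1],
    [0,0.06,0.23,14,0,0,2.1],
    [0,0.06,0.23,14,0,0,2.1],
    [0,0.06,0.23,14,0,0,2.1],
    [0,0.06,0.23,14,0,0,2.1],
    [0,0.06,0.23,14,0,0,2.1],
  ],
)

```text
clock: 5.5
tool_pos: [0.6057, 0.2483, 0.0691]
tcp_rot: [0.999, 0.033, 0.0, -0.0]
force: [1.2, 0.3, 3.1]
opening: 0.0121
```

```bash
python3 - <<'E'
from h import *
np.set_printoptions(precision=4,suppress=True)
o=get_obs();print(o["clock"],o["qpos"],o["tool_pos"],o["force"],o["ft_torque"],o["opening"])
p=cams.camera_params("wrist"); snap("wrist","w2")
for d in place_of("wrist","key_bow")[:2]: print(np.round(d["position"],1),round(d["confidence"],2),atz("wrist",*d["position"],.086,p))
# fresh views of lock and pull
for c in ["scene","side"]:
    snap(c,c+"2")
    for q in ["lock","pull"]: print(c,q,[(np.round(d["position"],1),round(d["confidence"],2)) for d in place_of(c,q)[:2]])
E
```

```text
5.5 [-0.4216  0.612  -0.0119  1.6482  0.009   0.8804 -0.3717] [0.6057 0.2483 0.0691] [1.2069 0.2967 3.0893] [-0.0326 -0.1625  0.0122] 0.012103793027042778
[294.8 314.7] 0.97 [0.6036 0.2495 0.086 ]
scene lock [(array([211.2, 262. ]), 0.84)]
scene pull [(array([232.6, 307.3]), 0.73), (array([213.9, 265.3]), 0.46)]
side lock [(array([186.5, 341.5]), 0.86)]
side pull [(array([223.6, 372.5]), 0.67)]
```

```bash
cat >> h.py <<'E'
def lockR(yaw):
    tx=np.array([np.cos(yaw),np.sin(yaw),0]); up=np.array([0,0,1.]); c,s=np.cos(np.radians(28)),np.sin(np.radians(28))
    zl=c*up-s*tx; xl=c*tx+s*up; return np.array([xl,np.cross(zl,xl),zl]).T   # columns
def lockTool(yaw,turn=0):
    L=lockR(yaw); return R.from_matrix(np.array([L[:,0],-L[:,1],-L[:,2]]).T)*R.from_euler('z',turn,degrees=True)
E
python3 - <<'E'
from h import *
np.set_printoptions(precision=4,suppress=True)
l=tri([ray("scene",211.5,263.7),ray("side",185.2,343)]);pl=tri([ray("scene",231.5,307.1),ray("side",222.9,372.2)])
print(l,pl); d=l[0]-pl[0]; yaw=np.arctan2(d[1],d[0]);print(np.degrees(yaw),np.hypot(d[0],d[1]))
L=lockR(yaw); tip=l[0]+.07*L[:,2]
t=tip+L[:,2]*.0621; print(t,rel(t,lockTool(yaw)))
E
```

```text
(array([ 0.6392, -0.18  ,  0.1257]), [np.float64(0.0007937943053419449), np.float64(0.0007937943053419389)]) (array([ 0.5334, -0.1651,  0.0511]), [np.float64(0.0034080227007992968), np.float64(0.0034080227007992664)])
-8.039133387169992 0.10676907539684528
[ 0.5778 -0.1714  0.2424] (array([ -5.5 ,  41.69, -17.35]), array([-2.9 , 27.85, 11.54]))
```

>>> servo_tool(
  commands=[
    [0,0,0,-1,0,0,0],
    [0,0,0,-3,0,0,0],
    [0,0,0,-5,0,0,0],
    [0,0,0,-8,0,0,0],
    [0,0,0,-12,0,0,0],
    [0,0,0,-16,0,0,0],
    [0,0,0,-20,0,0,0],
    [0,0,0,-20,0,0,0],
  ],
)

```text
clock: 6.7
tool_pos: [0.608, 0.2496, 0.276]
tcp_rot: [0.999, 0.033, 0.005, -0.002]
force: [-0.3, 0.1, 0.1]
opening: 0.0123
```

```bash
python3 - <<'E'
from h import *
np.set_printoptions(precision=4,suppress=True)
l=np.array([.634,-.183,.124]); yaw=np.radians(-10); L=lockR(yaw)
t=l+L[:,2]*(.0621+.07); print(t,rel(t,lockTool(yaw)),get_obs()["opening"])
E
```

```text
[ 0.5729 -0.1722  0.2406] (array([-6.29, 41.88,  3.31]), array([-3.65, 27.32, 13.4 ])) 0.01228609655356333
```

>>> servo_tool(
  commands=[
    [0,-6,41.8,2.5,-3,27.8,12],
    [0,-6,41.8,2.5,-3,27.8,12],
    [0,-6,41.8,2.5,-3,27.8,12],
    [0,-6,41.8,2.5,-3,27.8,12],
    [0,-6,41.8,2.5,-3,27.8,12],
    [0,-6,41.8,2.5,-3,27.8,12],
    [0,-6,41.8,2.5,-3,27.8,12],
    [0,-6,41.8,2.5,-3,27.8,12],
    [0,-6,41.8,2.5,-3,27.8,12],
    [0,-6,41.8,2.5,-3,27.8,12],
    [0,-6,41.8,2.5,-3,27.8,12],
    [0,-6,41.8,2.5,-3,27.8,12],
    [0,-6,41.8,2.5,-3,27.8,12],
  ],
)

```text
clock: 8.0
tool_pos: [0.5757, -0.1692, 0.2483]
tcp_rot: [0.967, -0.071, 0.245, 0.015]
force: [0.5, -0.3, -1.0]
opening: 0.012
```

```bash
python3 - <<'E'
from h import *
np.set_printoptions(precision=4,suppress=True)
o=get_obs();print(o["clock"],o["qpos"],o["tool_pos"],o["opening"])
p=cams.camera_params("wrist"); print(p["xyz"],tool()[1].as_matrix()); im=snap("wrist","w3"); print(repr(p["attitude"]))
for q,z in [("lock",.124),("pull",.055),("key_red",.18),("key_bow",.26)]:
    for d in place_of("wrist",q)[:2]: print(q,np.round(d["position"],1),round(d["confidence"],2),atz("wrist",*d["position"],z,p))
E
```

```text
8.0 [-0.0968  0.0378  0.3974  2.1182 -0.1897  0.5062  0.2934] [ 0.5757 -0.1692  0.2483] 0.011991996310941878
[ 0.5024 -0.0818  0.4037] [[ 0.8702 -0.1448  0.4709]
 [-0.1302 -0.9895 -0.0636]
 [ 0.4751 -0.0059 -0.8799]]
array([-0.1606, -0.2309, -0.1076,  0.9536])
lock [224.8 314.6] 0.83 [ 0.6394 -0.1845  0.124 ]
pull [218.6 173. ] 0.9 [ 0.5271 -0.1624  0.055 ]
key_red [244.5 319.6] 0.77 [ 0.6137 -0.1796  0.18  ]
key_bow [297.  316.3] 0.68 [ 0.5683 -0.1706  0.26  ]
```

View pics/w3.png

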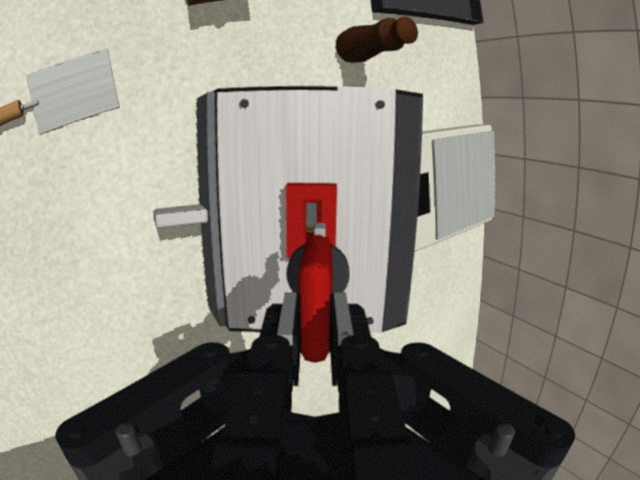

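The wrist view shows the held key in line with the red lock: block about (287–337, 184–260), keyhole about (313,215), pull (180,217), panel screws near (244,104), (380,104), (251,320), (369,321). I'll refine the lock yaw from the screws and check the key tip on a crop.

```bash
cat >> h.py <<'E'
def proj(X,p):
    M=R.from_quat(p["attitude"]).as_matrix(); v=M.T@(np.array(X)-p["xyz"]); v=np.array([v[0],-v[1],-v[2]])
    r=np.hypot(v[0],v[1]); t=np.arctan2(r,v[2]); return p["cx"]+p["fx"]*t*v[0]/r, p["cy"]+p["fy"]*t*v[1]/r
E
python3 - <<'E'
from h import *
np.set_printoptions(precision=4,suppress=True)
p=cams.camera_params("wrist"); im=cv2.imread("pics/w3.png"); g=cv2.cvtColor(im,cv2.COLOR_BGR2GRAY)
lock=np.array([.6394,-.1845,.124]); yaw=np.radians(-9.5)
for it in range(3):
    L=lockR(yaw); n=L[:,2]; P0=lock-.016*n
    S=[]
    for c,r in [(244,104),(380,104),(251,320),(369,321)]:
        w=g[r-9:r+10,c-9:c+10].astype(float); m=np.clip(np.median(w)-25-w,0,None); yy,xx=np.mgrid[-9:10,-9:10]
        c2,r2=c+(m*xx).sum()/m.sum(),r+(m*yy).sum()/m.sum()
        o,d=ray("wrist",r2,c2,p); S.append(o+d*(n@(P0-o))/(n@d))
    S=np.array(S); a=(S[0]-S[2])+(S[1]-S[3]); yaw=np.arctan2(-a[0],a[1])   # y axis dir
    loc=(S-lock)@L
    print(np.degrees(yaw),'\n',loc*1000)
b=(S[1]-S[0])+(S[3]-S[2]);print("yaw from x",np.degrees(np.arctan2(b[1],b[0])))
pos,r=tool(); T=r.as_matrix()
k=4; cr=cv2.resize(im[170:290,255:375],None,fx=5,fy=5,interpolation=cv2.INTER_CUBIC)
def mk(X,col):
    u=proj(X,p); cv2.circle(cr,(int((u[0]-255)*5),int((u[1]-170)*5)),4,col,-1)
tip=pos+.0621*T[:,2]-.0013*T[:,1]
for dy in (-.015,.015):
    for dx in(-.0035,.0035): mk(tip+dy*T[:,1]+dx*T[:,0],(0,255,0))
for dy in (-.033,.033):
    for dx in(-.022,.022): mk(lock+L@[dx,dy,0],(255,0,0))
for dy in (-.0165,.0165):
    for dx in(-.005,.005): mk(lock+L@[dx,dy,0],(255,255,0))
cv2.imwrite("pics/c3.png",cr)
E
```

```text
-10.151455617724546 
 [[ -63.9814  106.2003  -16.    ]
 [  57.2494  106.6044  -16.    ]
 [ -64.8135 -108.3117  -16.    ]
 [  52.5616 -107.5115  -16.    ]]
-10.293985609862894 
 [[ -65.1493  105.6871  -16.    ]
 [  56.2773  107.3114  -16.    ]
 [ -63.6189 -108.5509  -16.    ]
 [  53.5408 -106.5799  -16.    ]]
-10.3251714512647 
 [[ -65.4041  105.5734  -16.    ]
 [  56.0638  107.4654  -16.    ]
 [ -63.3576 -108.6019  -16.    ]
 [  53.7535 -106.3757  -16.    ]]
yaw from x -9.174035856542542
```

View pics/c3.png

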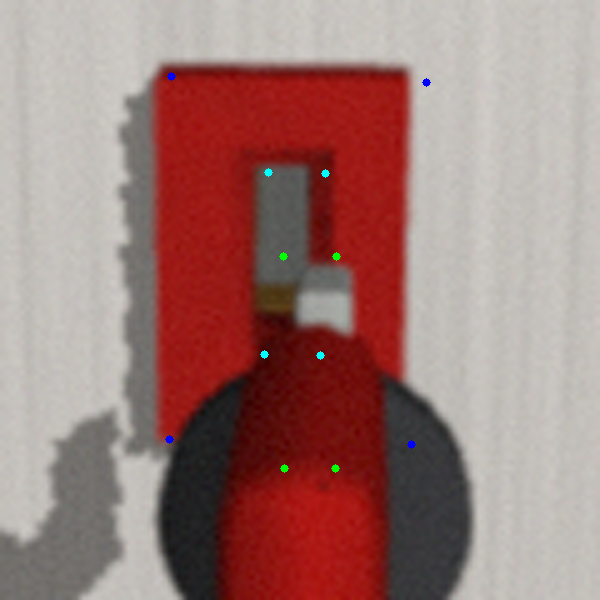

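```bash
python3 - <<'E'
from h import *
from scipy.optimize import least_squares
np.set_printoptions(precision=4,suppress=True)
p=cams.camera_params("wrist"); im=cv2.imread("pics/w3.png")
pos,r=tool(); T=r.as_matrix()
C=lambda X:(np.array(proj(X,p))-[255,170])*5
obs=[((-.022,.033),(158,68)),((.022,.033),(408,68)),((-.022,-.033),(157,440))]
yaw=np.radians(-9.8);L=lockR(yaw)
f=lambda v:np.concatenate([C(np.array([v[0],v[1],.124])+L@[a[0],a[1],0])-b for a,b in obs])
s=least_squares(f,[.637,-.184]);print("lock",s.x,s.fun)
f3=lambda v:np.concatenate([C(v+L@[a[0],a[1],0])-b for a,b in obs]); s3=least_squares(f3,[.637,-.184,.124]);print("lock3",s3.x,s3.fun)
lock=np.array([*s.x,.124]); print("bevel L,R,top",C(lock+L@[-.009,0,0]),C(lock+L@[.009,0,0]),C(lock+L@[0,.0205,0]))
th=np.linspace(0,2*np.pi,90)
cr=cv2.resize(im[170:370,255:375],None,fx=4,fy=4,interpolation=cv2.INTER_CUBIC)
for (dx,dy,col) in [(0,-.0013,(0,255,0)),(.002,-.0013,(255,255,0))]:
    k=lambda X:pos+T@np.array([X[0]+dx,X[1]+dy,.0621-X[2]])
    ring=np.array([C(k([.017*np.cos(t),.017*np.sin(t),z])) for t in th for z in (.048,.054)]); print("collar",ring.min(0),ring.max(0))
    for q in ring/5*4: cv2.circle(cr,tuple(q.astype(int)),1,col,-1)
    for z in (.054,.104):
        q=[C(k([a*.007,b*.024,z]))/5*4 for a,b in((1,1),(1,-1),(-1,-1),(-1,1))]
        cv2.polylines(cr,[np.array(q).astype(int)],True,col,1)
    q=[C(k([a*.0035,-.015,z]))/5*4 for a,z in((1,0),(1,.015),(-1,.015),(-1,0))]
    cv2.polylines(cr,[np.array(q).astype(int)],True,col,1)
for b in (-.033,.033):
  for a in (-.022,.022): cv2.circle(cr,tuple((C(lock+L@[a,b,0])/5*4).astype(int)),3,(255,0,0),-1)
cv2.imwrite("pics/c4.png",cr[:800])
E
```

```text
lock [ 0.6369 -0.1823] [-2.6874  0.987   3.3209  4.9202 -1.0747 -6.3681]
lock3 [ 0.6355 -0.1815  0.1269] [-3.475  -0.1509  5.175   3.831  -1.8105 -3.8702]
bevel L,R,top [229.1073 256.4827] [331.6947 258.0117] [282.1943 142.0244]
collar [154.8574 348.0423] [470.9016 657.4491]
collar [173.4107 348.0297] [489.3604 657.4114]
```

View pics/c4.png

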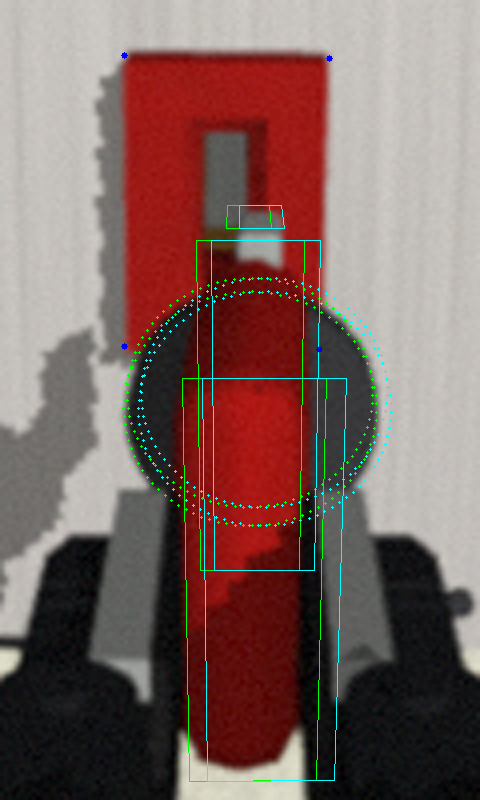

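Overlay check:
- Lock corners fit at about (0.6366, -0.182, 0.1257).
- The collar matches the predicted hold. The blade tip is about 1.6 mm off in tool x (near (260,212) in the crop) and about -0.5 mm in y.

Next I move the tip to 15 mm above the mouth.

```bash
cat > pre.py <<'E'
from h import *
import sys
np.set_printoptions(precision=4,suppress=True)
lock=np.array([.6366,-.182,.1257]); yaw=np.radians(-9.8); L=lockR(yaw)
Tt=lockTool(yaw)*R.from_euler('y',-.7,degrees=True)
def tgt(h): return lock+L[:,2]*h-Tt.apply([.0016,-.0005,.0621])
E
python3 - <<'E'
from pre import *
print(rel(tgt(.015),Tt))
E
```

```text
(array([-0.45,  0.23,  6.05]), array([-0.93, -1.12,  1.05]))
```

>>> servo_tool(
  commands=[
    [0,-0.4,0.2,1.5,-0.9,-1.1,1],
    [0,-0.45,0.23,3,-0.9,-1.1,1],
    [0,-0.45,0.23,4.5,-0.9,-1.1,1],
    [0,-0.45,0.23,5.5,-0.9,-1.1,1],
    [0,-0.45,0.23,6,-0.9,-1.1,1],
    [0,-0.45,0.23,6,-0.9,-1.1,1],
    [0,-0.45,0.23,6,-0.9,-1.1,1],
    [0,-0.45,0.23,6,-0.9,-1.1,1],
  ],
)

```text
clock: 9.05
tool_pos: [0.6001, -0.1764, 0.1946]
tcp_rot: [0.968, -0.083, 0.236, 0.02]
force: [-0.2, 0.7, -1.5]
opening: 0.0122
```

```bash
python3 - <<'E'
from pre import *
o=get_obs();print(o["clock"],o["force"],o["opening"],rel(tgt(.0),Tt),rel(tgt(-.048),Tt))
im=snap("wrist","w5"); im=cv2.imread("pics/w5.png"); cv2.imwrite("pics/c5.png",cv2.resize(im[170:330,235:395],None,fx=3.7,fy=3.7,interpolation=cv2.INTER_CUBIC))
E
```

```text
9.05 [-0.1848  0.7094 -1.4863] 0.012172026429334416 (array([-0.04, -0.01,  1.61]), array([-0.03, -0.08,  0.04])) (array([ 0.01, -0.01,  6.41]), array([-0.03, -0.08,  0.04]))
```

View pics/c5.png

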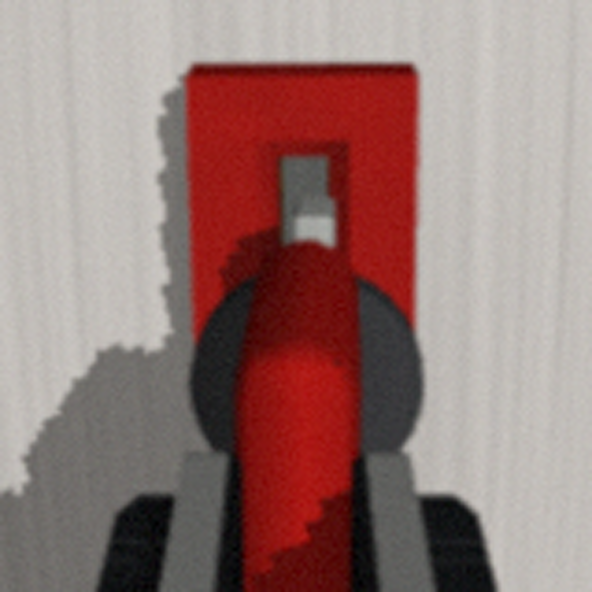

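```bash
python3 - <<'E'
from pre import *
p=cams.camera_params("wrist"); pos,r=tool()
P=lambda X:np.round(proj(X,p),1)
for a in(-.0035,0,.0035): print("blade",P(pos+r.apply([.0016+a,-.0155,.0621])))
for a,b in((-.022,.033),(.022,.033),(0,.033),(-.022,0),(.022,0)): print("block",P(lock+L@[a,b,0]))
for n,v in (("bevelL",265),("bevelR",348),("blockL",189),("blockR",417),("bladeL",293),("bladeR",335)): print(n,235+v/3.7)
E
```

```text
blade [314.4 222.4]
blade [319.6 222.4]
blade [324.9 222.4]
block [287.  191.5]
block [350.2 191.7]
block [318.6 191.5]
block [287.8 236.9]
block [349.1 237.1]
bevelL 306.6216216216216
bevelR 329.05405405405406
blockL 286.0810810810811
blockR 347.7027027027027
bladeL 314.18918918918916
bladeR 325.5405405405405
```

The model and the picture agree: the blade is at columns 314–325 against 314–325 predicted, and the lock is within about 1 mm. Now I insert slowly.

>>> servo_tool(
  commands=[
    [0,-0.08,-0.05,0.5,0,0,0],
    [0,-0.08,-0.05,1,0,0,0],
    [0,-0.08,-0.05,1.4,0,0,0],
    [0,-0.08,-0.05,1.7,0,0,0],
    [0,-0.08,-0.05,2.0,0,0,0],
    [0,-0.08,-0.05,2.3,0,0,0],
    [0,-0.08,-0.05,2.6,0,0,0],
    [0,-0.08,-0.05,2.9,0,0,0],
    [0,-0.08,-0.05,3.1,0,0,0],
    [0,-0.08,-0.05,3.1,0,0,0],
  ],
)

```text
clock: 10.1
tool_pos: [0.6135, -0.1781, 0.1664]
tcp_rot: [0.968, -0.083, 0.236, 0.02]
force: [-0.9, -0.1, -1.8]
opening: 0.0122
```

```bash
python3 - <<'E'
from pre import *
o=get_obs();print(o["clock"],tool()[1].inv().apply(o["force"]),o["ft_torque"],o["opening"],rel(tgt(-.048),Tt))
E
```

```text
10.1 [-1.6448  0.2108  1.1959] [0.1213 0.5681 0.0099] 0.012162578778812149 (array([0.11, 0.04, 3.28]), array([-0.03, -0.06,  0.04]))
```

>>> servo_tool(
  commands=[
    [0,0,0,0.4,0,0,0],
    [0,0,0,0.8,0,0,0],
    [0,0,0,1.2,0,0,0],
    [0,0,0,1.6,0,0,0],
    [0,0,0,2.0,0,0,0],
    [0,0,0,2.4,0,0,0],
    [0,0,0,2.7,0,0,0],
    [0,0,0,2.9,0,0,0],
    [0,0,0,2.9,0,0,0],
  ],
)

```text
clock: 11.0
tool_pos: [0.6265, -0.1803, 0.1403]
tcp_rot: [0.968, -0.083, 0.235, 0.02]
force: [-0.5, -0.3, -0.5]
opening: 0.012
```

```bash
python3 - <<'E'
from pre import *
o=get_obs();print(o["clock"],tool()[1].inv().apply(o["force"]),o["ft_torque"],o["opening"],rel(tgt(-.048),Tt))
E
```

```text
11.0 [-0.6463  0.4094  0.2785] [ 0.0655  0.5717 -0.    ] 0.011966264274659385 (array([0.13, 0.04, 0.35]), array([-0.03, -0.03,  0.04]))
```

>>> servo_tool(
  commands=[
    [0,0,0,0.15,0,0,0],
    [0,0,0,0.3,0,0,0],
    [0,0,0,0.4,0,0,0],
    [0,0,0,0.5,0,0,0],
    [0,0,0,0.6,0,0,0],
    [0,0,0,0.6,0,0,0],
  ],
)

```text
clock: 11.6
tool_pos: [0.6294, -0.1809, 0.1352]
tcp_rot: [0.968, -0.083, 0.236, 0.02]
force: [-1.4, 1.0, 1.7]
opening: 0.0121
```

```bash
python3 - <<'E'
from pre import *
o=get_obs();print(o["clock"],tool()[1].inv().apply(o["force"]),o["ft_torque"],o["opening"],rel(tgt(-.048),Tt))
E
```

```text
11.6 [-0.6031 -0.7634 -2.1958] [0.1529 0.6574 0.0374] 0.012052910272355513 (array([ 0.11,  0.04, -0.23]), array([-0.03, -0.05,  0.03]))
```

>>> servo_tool(
  commands=[
    [0,0,0,0.1,0,0,0],
    [0,0,0,0.2,0,0,0],
    [0,0,0,0.3,0,0,0],
    [0,0,0,0.3,0,0,0],
  ],
)

```text
clock: 12.0
tool_pos: [0.6303, -0.1812, 0.1352]
tcp_rot: [0.968, -0.083, 0.236, 0.019]
force: [-20.7, 4.0, 28.8]
opening: 0.0118
```

```bash
python3 - <<'E'
from pre import *
o=get_obs();print(o["clock"],tool()[1].inv().apply(o["force"]),o["ft_torque"],o["opening"],rel(tgt(-.048),Tt))
im=snap("wrist","w6"); im=cv2.imread("pics/w6.png"); cv2.imwrite("pics/c6.png",cv2.resize(im[150:390,200:440],None,fx=2.5,fy=2.5,interpolation=cv2.INTER_CUBIC))
E
```

```text
12.0 [ -5.4281  -0.4909 -35.2183] [0.6499 2.1259 0.1999] 0.01179150276559591 (array([ 0.03,  0.02, -0.27]), array([-0.12, -0.14, -0.03]))
```

View pics/c6.png

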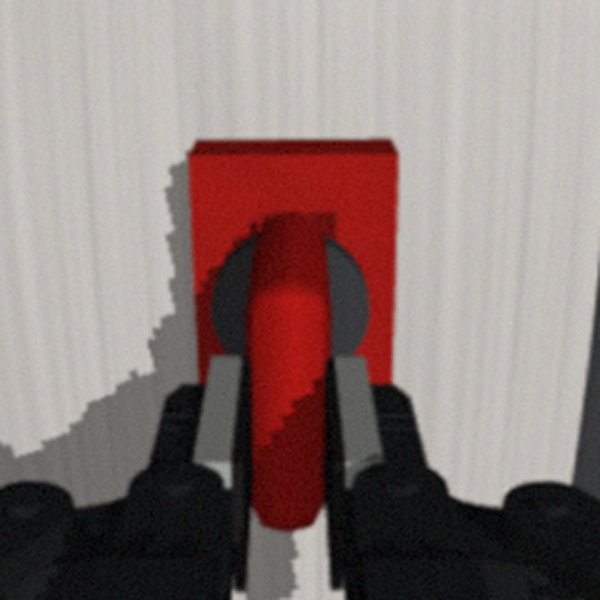

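Collar is seated on the red block (collar centre about (290,300) in the crop, 35 N push back at the expected depth). Now I turn the key clockwise about tool z.

>>> servo_tool(
  commands=[
    [0,0,0,-0.05,0,0,0],
    [0,0,0,-0.05,0,0,6],
    [0,0,0,-0.05,0,0,12],
    [0,0,0,-0.05,0,0,18],
    [0,0,0,-0.05,0,0,24],
    [0,0,0,-0.05,0,0,30],
    [0,0,0,-0.05,0,0,36],
    [0,0,0,-0.05,0,0,42],
    [0,0,0,-0.05,0,0,42],
  ],
)

```text
clock: 12.95
tool_pos: [0.63, -0.18, 0.1354]
tcp_rot: [0.874, -0.424, 0.227, -0.067]
force: [-2.8, 2.9, 2.0]
opening: 0.0124
```

```bash
python3 - <<'E'
from pre import *
o=get_obs();print(o["clock"],o["qpos"],tool()[1].inv().apply(o["force"]),tool()[1].inv().apply(o["ft_torque"]),o["opening"],rel(tgt(-.048),Tt))
E
```

```text
12.95 [-0.1136  0.3342  0.4438  2.0923 -0.6417  0.3244 -0.0605] [-3.1021 -0.4683 -3.2757] [-0.1234 -1.028   0.0009] 0.012383890413049475 (array([ 0.14,  0.06, -0.23]), array([ -0.22,  -0.02, -42.03]))
```

>>> servo_tool(
  commands=[
    [0,0,0,0,0,0,6],
    [0,0,0,0,0,0,12],
    [0,0,0,0,0,0,18],
    [0,0,0,0,0,0,24],
    [0,0,0,0,0,0,30],
    [0,0,0,0,0,0,34],
    [0,0,0,0,0,0,37],
    [0,0,0,0,0,0,37],
  ],
)

```text
clock: 13.75
tool_pos: [0.6305, -0.179, 0.1356]
tcp_rot: [0.695, -0.678, 0.194, -0.136]
force: [-0.9, 2.6, 2.8]
opening: 0.012
```

```bash
python3 - <<'E'
from pre import *
o=get_obs();print(o["clock"],o["qpos"],tool()[1].inv().apply(o["force"]),tool()[1].inv().apply(o["ft_torque"]),o["opening"],rel(tgt(-.048),Tt))
E
```

```text
13.75 [-0.2465  0.3591  0.604   2.0957 -0.7948  0.3602 -0.5698] [-2.3859 -0.6073 -3.1054] [-0.3202 -0.8336 -0.0944] 0.01203156190078585 (array([ 0.24,  0.02, -0.23]), array([ -0.29,   0.08, -78.85]))
```

>>> servo_tool(
  commands=[
    [0,0,0,0,0,0,2],
    [0,0,0,0,0,0,4],
    [0,0,0,0,0,0,5],
    [0,0,0,0,0,0,6],
    [0,0,0,0,0,0,6],
  ],
)

```text
clock: 14.25
tool_pos: [0.6306, -0.1789, 0.1357]
tcp_rot: [-0.659, 0.714, -0.187, 0.146]
force: [-1.2, 2.7, 2.9]
opening: 0.0119
```

```bash
python3 - <<'E'
from pre import *
o=get_obs();print(o["clock"],o["qpos"],tool()[1].inv().apply(o["force"]),tool()[1].inv().apply(o["ft_torque"]),o["opening"],rel(tgt(-.048),Tt))
snap("wrist","w7"); im=cv2.imread("pics/w7.png"); cv2.imwrite("pics/c7.png",im)
E
```

```text
14.25 [-0.2674  0.3643  0.6297  2.0961 -0.8185  0.3671 -0.6545] [-2.4429 -0.0529 -3.2899] [-0.3834 -0.8436 -0.1196] 0.011920769959749583 (array([ 0.25,  0.01, -0.23]), array([ -0.3 ,   0.1 , -84.86]))
```

>>> servo_tool(
  commands=[
    [0,0,0,0,0,0,2],
    [0,0,0,0,0,0,4],
    [0,0,0,0,0,0,6],
    [0,0,0,0,0,0,6],
  ],
)

```text
clock: 14.7
tool_pos: [0.6308, -0.1789, 0.1358]
tcp_rot: [-0.621, 0.747, -0.179, 0.156]
force: [-1.7, 2.0, 2.7]
opening: 0.012
```

```bash
python3 - <<'E'
from pre import *
o=get_obs();print(o["clock"],o["qpos"],tool()[1].inv().apply(o["force"]),tool()[1].inv().apply(o["ft_torque"]),o["opening"],rel(tgt(-.048),Tt))
snap("wrist","w8"); im=cv2.imread("pics/w8.png"); cv2.imwrite("pics/c8.png",im[:,60:580])
E
```

```text
14.7 [-0.2885  0.3698  0.6556  2.0964 -0.8412  0.3741 -0.739 ] [-1.7201  0.5604 -3.2785] [-0.3822 -0.6033 -1.1627] 0.012016200718806583 (array([ 0.26,  0.01, -0.23]), array([ -0.29,   0.09, -90.8 ]))
```

View pics/c8.png

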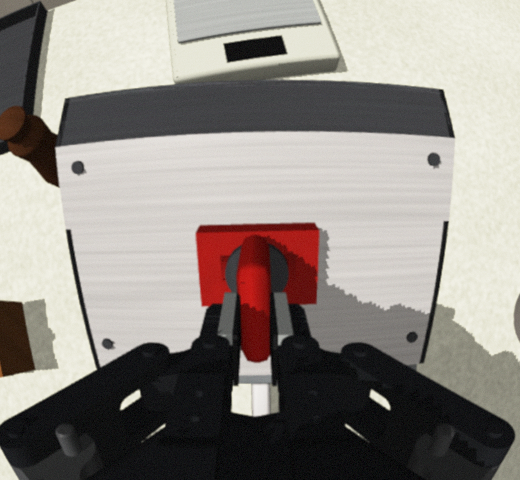

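The torque jumped to 1.16 N m, so the stop is reached, and the picture shows the key turned in the lock, bow at about (255,300). I'll relieve the twist slightly, open and retract.

>>> servo_tool(
  commands=[
    [0,0,0,0,0,0,-2],
    [0,0,0,0,0,0,-2],
    [5,0,0,0,0,0,-2],
    [5,0,0,0,0,0,-2],
    [5,0,0,0,0,0,-2],
    [5,0,0,0,0,0,-2],
    [5,0,0,-2,0,0,-2],
    [5,0,0,-5,0,0,-2],
    [5,0,0,-9,0,0,-2],
    [5,0,0,-11,0,0,-2],
    [5,0,0,-11,0,0,-2],
  ],
)

```text
clock: 15.85
tool_pos: [0.5817, -0.1709, 0.236]
tcp_rot: [-0.634, 0.736, -0.183, 0.155]
force: [-0.3, 0.7, -0.8]
opening: 0.0498
```

```bash
python3 - <<'E'
from h import *
np.set_printoptions(precision=4,suppress=True)
o=get_obs();print(o["clock"],o["qpos"],o["force"],o["tool_pos"],o["opening"])
p=cams.camera_params("wrist");snap("wrist","w9")
for q,z in [("pull",.055),("key_bow",.15),("lock",.124)]:
    for d in place_of("wrist",q)[:2]: print(q,np.round(d["position"],1),round(d["confidence"],2),atz("wrist",*d["position"],z,p))
# plan: hover over pull, vertical, jaws along unit y
yaw=np.radians(-9.8)
for Y in (yaw+np.pi/2,yaw-np.pi/2):
    print(rel([.529,-.163,.16],down(Y)))
E
```

```text
15.85 [-0.67    0.1019  1.0142  2.1238 -0.3389  0.5073 -1.1397] [-0.2841  0.6858 -0.7583] [ 0.5817 -0.1709  0.236 ] 0.049799836012225
pull [346.1 314.7] 0.9 [ 0.529  -0.1629  0.055 ]
key_bow [234.  315.8] 0.6 [ 0.6218 -0.1775  0.15  ]
(array([0.01, 7.96, 4.04]), array([   0.09,  -42.26, -173.62]))
(array([0.01, 7.96, 4.04]), array([-27.36,  -0.06,   1.32]))
```

View pics/w9.png

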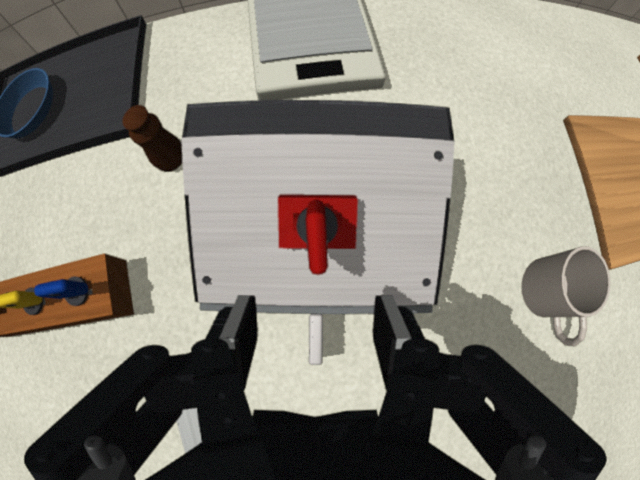

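The picture shows the key still turned, bow from (317,215) to (318,270), and the pull fin at about (315,340), point (0.529, -0.163). I'll go to it with a 15° tilt so the camera clears the key.

```bash
python3 - <<'E'
from h import *
yaw=np.radians(-9.8)
Rt=down(yaw-np.pi/2)*R.from_euler('x',15,degrees=True)
print(Rt.as_matrix()[:,2])
for z in (.12,.027): print(rel([.528,-.163,z],Rt))
E
```

```text
[ 0.25504233 -0.04405346 -0.96592583]
(array([0.  , 9.89, 7.55]), array([-12.36,   0.11,   1.3 ]))
(array([-0.06, 14.16, 15.81]), array([-12.36,   0.11,   1.3 ]))
```

>>> servo_tool(
  commands=[
    [5,0,5,2,-6,0,1],
    [5,0,9.9,5,-12.4,0,1.3],
    [5,0,9.9,7.5,-12.4,0,1.3],
    [5,0,9.9,7.5,-12.4,0,1.3],
    [5,0,12,11.5,-12.4,0,1.3],
    [5,0,13.5,14.5,-12.4,0,1.3],
    [5,0,14.2,15.8,-12.4,0,1.3],
    [5,0,14.2,15.8,-12.4,0,1.3],
    [5,0,14.2,15.8,-12.4,0,1.3],
  ],
)

```text
clock: 16.95
tool_pos: [0.5279, -0.1645, 0.0276]
tcp_rot: [-0.638, 0.759, -0.099, 0.085]
force: [0.3, 0.2, -0.9]
opening: 0.05
```

```bash
python3 - <<'E'
from h import *
np.set_printoptions(precision=4,suppress=True)
o=get_obs();print(o["clock"],o["qpos"],o["force"],o["tool_pos"],o["opening"])
p=cams.camera_params("wrist");snap("wrist","w10")
for q,z in [("pull",.055)]:
    for d in place_of("wrist",q)[:2]: print(q,np.round(d["position"],1),round(d["confidence"],2),atz("wrist",*d["position"],z,p))
E
```

```text
16.95 [-0.2331  0.4913  0.6044  2.1884 -0.8644  0.3992 -0.6818] [ 0.3048  0.1752 -0.948 ] [ 0.5279 -0.1645  0.0276] 0.050011638488453664
pull [285.1 310.4] 0.87 [ 0.5287 -0.1619  0.055 ]
```

View pics/w10.png

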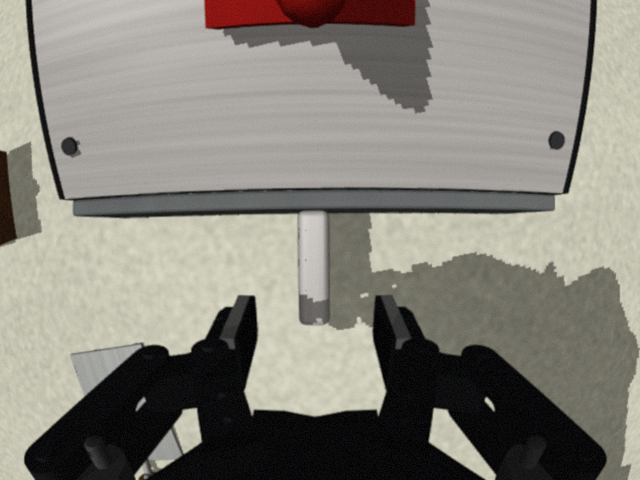

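The fin at (313,270) stands between the open fingers, at about (257,300) and (375,300). I'll close and begin the pull.

>>> servo_tool(
  commands=[
    [2.5,0,0,0,0,0,0],
    [0,0,0,0,0,0,0],
    [0,0,0,0,0,0,0],
    [0,0,0,0,0,0,0],
    [0,0,0,0,0,0,0],
    [0,0,0,0,0,0,0],
    [0,0,0,0,0,0,0],
    [0,0,0.5,-0.13,0,0,0],
    [0,0,1,-0.26,0,0,0],
    [0,0,1.5,-0.4,0,0,0],
    [0,0,2,-0.53,0,0,0],
    [0,0,2,-0.53,0,0,0],
  ],
)

```text
clock: 18.25
tool_pos: [0.5073, -0.1604, 0.0282]
tcp_rot: [-0.638, 0.758, -0.1, 0.085]
force: [0.3, -0.2, -0.3]
opening: 0.0
```

```bash
python3 - <<'E'
from h import *
np.set_printoptions(precision=4,suppress=True)
o=get_obs();print(o["clock"],o["qpos"],o["force"],o["tool_pos"],o["opening"])
E
```

```text
18.25 [-0.2301  0.4586  0.5977  2.2366 -0.8721  0.3733 -0.6594] [ 0.335  -0.1554 -0.3359] [ 0.5073 -0.1604  0.0282] 3.4784159535708e-05
```

```bash
python3 - <<'E'
from h import *
np.set_printoptions(precision=4,suppress=True)
p=cams.camera_params("wrist");pos,r=tool();snap("wrist","w11")
print("TCP px",proj(pos,p),"grasp px",proj(pos-r.apply([0,0,.0187]),p))
for d in place_of("wrist","pull")[:2]: print("wrist",np.round(d["position"],1),round(d["confidence"],2),atz("wrist",*d["position"],.055,p))
print([ (np.round(d["box"],0),d["confidence"]) for d in find_in("wrist","pull")[:2]])
rs=[]
for c in("scene","side"):
    snap(c,c+"11")
    d=place_of(c,"pull"); print(c,[(np.round(e["position"],1),round(e["confidence"],2)) for e in d[:2]])
    if d: rs.append(ray(c,*d[0]["position"])); print(atz(c,*d[0]["position"],.055))
if len(rs)==2: print(tri(rs))
E
```

```text
TCP px (np.float64(316.25436611319327), np.float64(277.435234743767)) grasp px (np.float64(316.4585708899297), np.float64(292.8812788654191))
wrist [235.5 315.7] 0.68 [ 0.5291 -0.1639  0.055 ]
[(array([  8., 171.,  15.,  96.]), 0.7), (array([316., 211., 478., 137.]), 0.6)]
scene [(array([231.3, 304.5]), 0.88)]
[ 0.5421 -0.1579  0.055 ]
side [(array([225.3, 373. ]), 0.63)]
[ 0.5278 -0.1598  0.055 ]
(array([ 0.5335, -0.1719,  0.0428]), [np.float64(0.0018265169195894914), np.float64(0.001826516919589568)])
```

```bash
python3 - <<'E'
from h import *
a=cv2.resize(cv2.imread("pics/w11.png"),(400,300),interpolation=cv2.INTER_AREA)
b=cv2.resize(cv2.imread("pics/w9.png")[180:300,240:400],(400,300),interpolation=cv2.INTER_CUBIC)
c=cv2.resize(cv2.imread("pics/side11.png")[130:280,250:450],(400,300),interpolation=cv2.INTER_CUBIC)
d=cv2.resize(cv2.imread("pics/w11.png")[150:330,200:440],(400,300),interpolation=cv2.INTER_CUBIC)
cv2.imwrite("pics/m.png",np.vstack([np.hstack([a,b]),np.hstack([c,d])]))
E
```

```text
(no output)
```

View pics/m.png

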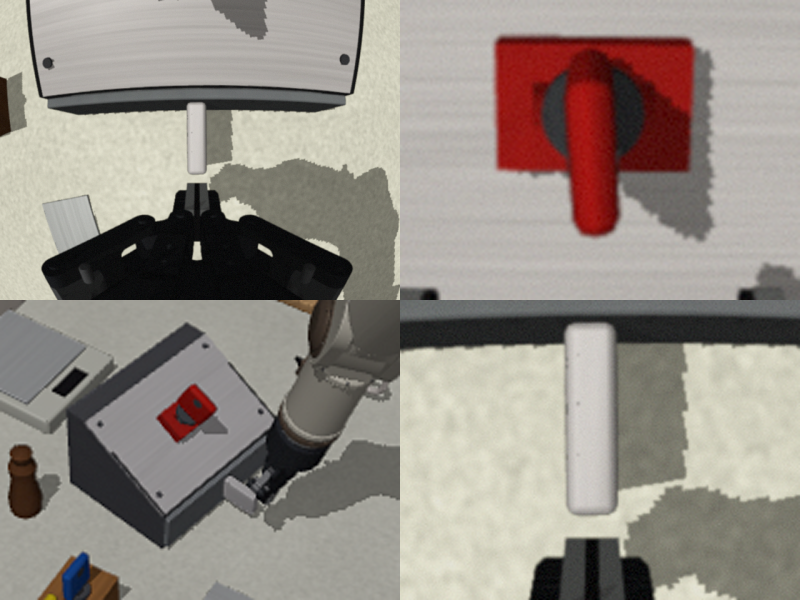

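The shut fingers, top at about (197,185) in the first panel, sit about 1 cm short of the fin's end, (197,172). They had caught only the fin's last centimetre and slid off. The key is still turned. I'll reopen, go about 38 mm deeper and grip again.

>>> servo_tool(
  commands=[
    [5,0,0,0,0,0,0],
    [5,0,0,0,0,0,0],
    [5,0,0,0,0,0,0],
    [5,0,0,0,0,0,0],
    [5,0,0,0,0,0,0],
    [5,0,-1,0.27,0,0,0],
    [5,0,-2,0.54,0,0,0],
    [5,0,-3,0.8,0,0,0],
    [5,0,-3.7,1,0,0,0],
    [5,0,-3.7,1,0,0,0],
    [2.5,0,-3.7,1,0,0,0],
    [0,0,-3.7,1,0,0,0],
    [0,0,-3.7,1,0,0,0],
    [0,0,-3.7,1,0,0,0],
    [0,0,-3.7,1,0,0,0],
    [0,0,-3.7,1,0,0,0],
    [0,0,-3.7,1,0,0,0],
  ],
)

```text
clock: 20.3
tool_pos: [0.5465, -0.1672, 0.0285]
tcp_rot: [-0.639, 0.758, -0.1, 0.085]
force: [0.1, 1.2, -0.4]
opening: -0.0002
```

```bash
python3 - <<'E'
from h import *
np.set_printoptions(precision=4,suppress=True)
o=get_obs();print(o["clock"],o["qpos"],o["force"],o["tool_pos"],o["opening"])
E
```

```text
20.3 [-0.2366  0.5162  0.6105  2.1475 -0.86    0.4205 -0.6987] [ 0.0739  1.194  -0.3967] [ 0.5465 -0.1672  0.0285] -0.000151087917523863
```

```bash
python3 - <<'E'
from h import *
np.set_printoptions(precision=4,suppress=True,linewidth=200)
p=cams.camera_params("wrist");pos,r=tool();im=snap("wrist","w12")
print("TCP px",proj(pos,p),"grasp",proj(pos-r.apply([0,0,.0187]),p))
for d in place_of("wrist","pull")[:2]: print("wrist",np.round(d["position"],1),round(d["confidence"],2),atz("wrist",*d["position"],.055,p))
for d in place_of("wrist","lock")[:1]: print("lock",np.round(d["position"],1),d["confidence"])
g=im.mean(2).astype(int)
for a,n in ((im,"w12"),(cv2.imread("pics/w11.png")[:,:,::-1],"w11"),(cv2.imread("pics/w10.png")[:,:,::-1],"w10")):
    print(n)
    for row in range(150,400,10): print(row,a[row,260:372:8].mean(1).astype(int))
for c in("scene","side"):
    snap(c,c+"12"); d=place_of(c,"pull"); print(c,[(np.round(e["position"],1),round(e["confidence"],2)) for e in d[:2]])
E
```

```text
TCP px (np.float64(316.1932768708781), np.float64(277.4335990711894)) grasp (np.float64(316.3929484587087), np.float64(292.8802676956082))
w12
150 [174 176 178 178 176 174 178 176 179 175 176 176 176 179]
160 [174 179 177 174 175 175 171 175 171 171 171 172 175 174]
170 [172 172 176 174 173 172 175 173 174 174 171 173 175 175]
180 [171 174 170 171 171 171 174 171 172 168 174 173 174 168]
190 [178 177 176 177 175 173 173 174 173 173 172 167 172 172]
200 [170 171 175 169 172 169 169 170 170 169 171 169 170 172]
210 [168 169 173 167 170 168 167 170 164 167 163 163 165 167]
220 [171 172 171 172 169 173 172 171 172 170 170 168 170 172]
230 [173 172 171 172 171 171 175 168 171 176 171 172 169 169]
240 [108 107 106 110 110 107 111 111 110 111 115 111 110 111]
250 [107 102 107 105 101 104 102 105 104 108 106 102 103  98]
260 [201 204 204 209 203 167 220 214 183 114 112 117 113 115]
270 [201 213 207 202 206 144 216 205 182 119 119 111 111 111]
280 [205 208 208 208 202 155 212 207 184 118 121 117 114 116]
290 [205 203 209 207 203 159 198 111 112 114 119 121 118 122]
300 [210 211 206 208 209  6
[... 3009 characters left out ...]
18 112]
310 [201 199 200 203 199  81 102  99  92 112 111 114 117 104]
320 [198 199 202 204 200  87  99 133  93 107 103 107 137 110]
330 [200 200 200 191 195 199 200 209 192 187 188 198 207 209]
340 [197 204 197 190 201 205 195 201 195 201 202 193 200 204]
350 [206 205 201 203 194 204 193 191 201 199 196 190 196 194]
360 [194 198 198 209 196 198 195 195 198 199 203 195 201 205]
370 [203 196 194 200 195 201 207 202 197 197 195 201 201 192]
380 [191 194 201 203 205 196 196 203 196 197 203 193 192 206]
390 [199 193 196 206 194 198 195 195 196 205 194 201 197 196]
scene [(array([230.7, 305.4]), 0.9), (array([208.9, 264.1]), 0.47)]
side [(array([222.4, 372.1]), 0.64), (array([307.6, 272.2]), 0.2)]
```

The brightness profile shows the shut fingers (rows 295 and below) lying over the fin. Their real ends are about 28 mm behind the stated TCP at this opening, so they closed just above the fin's top. I'll open, go 22 mm lower (12 mm back) and close.

>>> servo_tool(
  commands=[
    [5,0,0,0,0,0,0],
    [5,0,0,0,0,0,0],
    [5,0,0,0,0,0,0],
    [5,0,0,0,0,0,0],
    [5,0,1.16,-0.31,0,0,0],
    [5,0,1.45,0.7,0,0,0],
    [5,0,1.6,1.3,0,0,0],
    [5,0,1.73,1.8,0,0,0],
    [5,0,1.73,1.8,0,0,0],
    [2.5,0,1.73,1.8,0,0,0],
    [0,0,1.73,1.8,0,0,0],
    [0,0,1.73,1.8,0,0,0],
    [0,0,1.73,1.8,0,0,0],
    [0,0,1.73,1.8,0,0,0],
    [0,0,1.73,1.8,0,0,0],
    [0,0,1.73,1.8,0,0,0],
  ],
)

```text
clock: 22.25
tool_pos: [0.5349, -0.1652, 0.007]
tcp_rot: [-0.639, 0.758, -0.1, 0.086]
force: [-2.4, 0.2, 6.1]
opening: 0.0126
```

```bash
python3 - <<'E'
from h import *
np.set_printoptions(precision=4,suppress=True)
o=get_obs();print(o["clock"],o["qpos"],o["force"],o["tool_pos"],o["opening"])
E
```

```text
22.25 [-0.1749  0.5313  0.5339  2.1785 -0.9296  0.3597 -0.6211] [-2.4205  0.1585  6.1109] [ 0.5349 -0.1652  0.007 ] 0.012569253713103667
```

Gripped the fin (opening 12.6 mm). Pulling.

>>> servo_tool(
  commands=[
    [0,0,0.5,-0.13,0,0,0],
    [0,0,1,-0.26,0,0,0],
    [0,0,1.6,-0.43,0,0,0],
    [0,0,2.3,-0.62,0,0,0],
    [0,0,3.1,-0.83,0,0,0],
    [0,0,3.9,-1.04,0,0,0],
    [0,0,3.9,-1.04,0,0,0],
  ],
)

```text
clock: 22.95
tool_pos: [0.4935, -0.1584, 0.007]
tcp_rot: [-0.638, 0.758, -0.1, 0.086]
force: [-2.1, -1.1, 3.7]
opening: 0.0123
```

```bash
python3 - <<'E'
from h import *
np.set_printoptions(precision=4,suppress=True)
o=get_obs();print(o["clock"],o["qpos"],o["force"],o["tool_pos"],o["opening"])
p=cams.camera_params("wrist");snap("wrist","w13")
for q,z in(("pull",.055),("key_bow",.15),("lock",.124)):
  for d in place_of("wrist",q)[:1]: print(q,np.round(d["position"],1),round(d["confidence"],2),atz("wrist",*d["position"],z,p))
rs=[]
for c in("scene","side"):
    snap(c,c+"13"); d=place_of(c,"pull"); print(c,[(np.round(e["position"],1),round(e["confidence"],2),atz(c,*e["position"],.055)) for e in d[:2]])
E
```

```text
22.95 [-0.1456  0.4721  0.4987  2.272  -0.9612  0.3048 -0.5601] [-2.0991 -1.1327  3.7123] [ 0.4935 -0.1584  0.007 ] 0.012297173976592756
pull [310.4 315.9] 0.7 [ 0.4871 -0.157   0.055 ]
scene [(array([229.7, 321.1]), 0.94, array([ 0.5023, -0.1464,  0.055 ])), (array([316.4, 329.4]), 0.28, array([0.6413, 0.1439, 0.055 ]))]
side [(array([233., 384.]), 0.79, array([ 0.4899, -0.1527,  0.055 ])), (array([403.7, 210.8]), 0.29, array([0.558 , 0.4695, 0.055 ]))]
```

The drawer is moving: 42 mm out, about 2 N. I'll carry on 62 mm more, straightening the tool on the way to stay clear of the joint limits.

>>> servo_tool(
  commands=[
    [0,0,0.7,-0.18,-1.5,0,0],
    [0,0,1.4,-0.36,-3,0,0],
    [0,0,2.1,-0.54,-4.5,0,0],
    [0,0,2.8,-0.72,-6,0,0],
    [0,0,3.5,-0.9,-7.5,0,0],
    [0,0,4.2,-1.08,-9,0,0],
    [0,0,4.9,-1.26,-10.5,0,0],
    [0,0,4.9,-1.26,-10.5,0,0],
  ],
)

```text
clock: 24.15
tool_pos: [0.4445, -0.1504, 0.0058]
tcp_rot: [-0.644, 0.764, -0.03, 0.026]
force: [-2.1, -3.1, -2.9]
opening: 0.0122
```

```bash
cat > chk.py <<'E'
from h import *
import sys
np.set_printoptions(precision=4,suppress=True)
o=get_obs();print(o["clock"],o["qpos"],o["force"],o["tool_pos"],o["opening"]); n=sys.argv[1]
p=cams.camera_params("wrist");snap("wrist","w"+n)
for q,z in(("pull",.055),):
  for d in place_of("wrist",q)[:1]: print(q,np.round(d["position"],1),round(d["confidence"],2),atz("wrist",*d["position"],z,p))
for c in("scene","side"):
    snap(c,c+n); d=place_of(c,"pull"); print(c,[(np.round(e["position"],1),round(e["confidence"],2),atz(c,*e["position"],.055)) for e in d[:1]])
E
python3 chk.py 14
```

```text
24.15 [-0.3201  0.5303  0.7135  2.2262 -0.7337  0.5346 -0.7877] [-2.1266 -3.0717 -2.8817] [ 0.4445 -0.1504  0.0058] 0.01224240974937165
pull [307.2 317. ] 0.94 [ 0.4485 -0.1511  0.055 ]
scene [(array([223.2, 339. ]), 0.69, array([ 0.4479, -0.153 ,  0.055 ]))]
side [(array([239.3, 397.7]), 0.95, array([ 0.4492, -0.154 ,  0.055 ]))]
```

>>> servo_tool(
  commands=[
    [0,0,0.6,-0.05,0,0,0],
    [0,0,1.2,-0.1,0,0,0],
    [0,0,1.7,-0.13,0,0,0],
    [0,0,2.1,-0.16,0,0,0],
    [0,0,2.1,-0.16,0,0,0],
  ],
)

```text
clock: 24.95
tool_pos: [0.4228, -0.1469, 0.0058]
tcp_rot: [-0.644, 0.764, -0.03, 0.026]
force: [-2.2, -5.4, -3.8]
opening: 0.0125
```

```bash
python3 chk.py 15
```

```text
24.95 [-0.3219  0.4998  0.7142  2.2761 -0.7354  0.5067 -0.7712] [-2.2304 -5.3808 -3.8151] [ 0.4228 -0.1469  0.0058] 0.012456137442257563
pull [304.7 318.7] 0.92 [ 0.4277 -0.1484  0.055 ]
scene [(array([222.4, 345. ]), 0.81, array([ 0.4325, -0.1496,  0.055 ]))]
side [(array([243. , 406.1]), 0.9, array([ 0.4249, -0.1552,  0.055 ]))]
```

The drawer is about 103–107 mm out. Let go and rise.

>>> servo_tool(
  commands=[
    [4.5,0,0,0,0,0,0],
    [4.5,0,0,0,0,0,0],
    [4.5,0,0,0,0,0,0],
    [4.5,0,0,0,0,0,0],
    [4.5,0,0,-2,0,0,0],
    [4.5,0,0,-5,0,0,0],
    [4.5,0,0,-9,0,0,0],
    [4.5,0,0,-13,0,0,0],
    [4.5,0,0,-17,0,0,0],
    [4.5,0,0,-17,0,0,0],
  ],
)

```text
clock: 26.25
tool_pos: [0.4134, -0.1434, 0.1794]
tcp_rot: [-0.645, 0.763, -0.032, 0.031]
force: [0.2, -0.1, -0.3]
opening: 0.045
```

```bash
python3 chk.py 16; python3 - <<'E'
from h import *
np.set_printoptions(precision=4,suppress=True)
rs={}
for q in ["key_blue","key_yellow","mill","spatula","jar","mug","lock","key_bow","key_red"]:
    R_=[]
    for c in("scene","side"):
        d=place_of(c,q)
        if d and d[0]["confidence"]>.4: R_.append(ray(c,*d[0]["position"]))
    print(q,tri(R_)[0] if len(R_)==2 else len(R_))
p=cams.camera_params("wrist")
im=cams.read_camera("wrist"); hsv=cv2.cvtColor(im,cv2.COLOR_RGB2HSV); 
print([(q,[(np.round(d["position"],1),round(d["confidence"],2)) for d in place_of("wrist",q)[:1]]) for q in("key_bow","key_red","lock")])
E
```

```text
26.25 [-0.8668  0.0784  1.2208  2.1877 -0.129   0.8449 -1.3069] [ 0.1943 -0.0539 -0.3295] [ 0.4134 -0.1434  0.1794] 0.04498573055723984
pull [215.3 319.2] 0.85 [ 0.4271 -0.148   0.055 ]
scene [(array([227.2, 346.3]), 0.74, array([ 0.441 , -0.1289,  0.055 ]))]
side [(array([244.6, 404.6]), 0.98, array([ 0.4256, -0.1482,  0.055 ]))]
key_blue [0.6196 0.0984 0.0022]
key_yellow [0.6136 0.1765 0.0048]
mill [ 0.7863 -0.0089 -0.0003]
spatula [0.527  0.0528 0.2255]
jar [ 0.5756  0.4521 -0.0031]
mug [ 0.537  -0.4725 -0.    ]
lock [ 0.6431 -0.1848  0.1236]
key_bow [ 0.6199 -0.1759  0.1494]
key_red 1
[('key_bow', []), ('key_red', []), ('lock', [])]
```

```bash
python3 - <<'E'
from h import *
np.set_printoptions(precision=3,suppress=True)
for c in("scene","side","wrist"):
    snap(c,c+"17"); print(c,[(np.round(d["position"],1),round(d["confidence"],2),atz(c,*d["position"],0)) for d in place_of(c,"spatula")[:2]])
print(get_obs()["clock"],get_obs()["force"]); job.sign_off()
E
```

```text
scene [(array([267.4, 383.7]), 0.85, array([ 0.405, -0.008,  0.   ]))]
side [(array([292.5, 383.8]), 0.8, array([ 0.41 , -0.022,  0.   ]))]
wrist [(array([256. , 195.8]), 0.75, array([ 0.396, -0.017,  0.   ])), (array([ 68.5, 576. ]), 0.43, array([ 0.539, -0.471, -0.   ]))]
27.95 [ 0.848 -0.106  0.23 ]
the job is handed in; nothing more can be done
```

I did the whole job in the order asked and handed it in at 28 s of the 67 s allowed. The red key is home in the lock and turned to its stop, and the drawer is out about 103–107 mm of its 110 mm.

- **Key in:** it stopped firmly at the expected depth, with 35 N pushing back, and the picture showed its collar on the red block.
- **Key turned:** I turned it clockwise until the torque jumped from about 0.1 to 1.2 N m. By then the gripper had turned about 91°, against 80° for the stop, so the key slipped or twisted a little in the grip. I did not measure the rotor's own angle afterwards, but the drawer came free and the bow was still fully home in the last fix.
- **Drawer:** the first two attempts to grip the pull failed. The fingers end roughly 28 mm behind the stated tool point (judged from the picture), so they closed just above the fin; no noticeable force was read after either attempt. I went lower, gripped it and pulled it out. It stayed put after I let go. The scene camera's last drawer reading was about 14 mm short of the other two, which agreed with each other.
- **Everything else:** the blue and yellow keys, mill, jar and mug were within about 1 cm of where they started, which is the networks' own scatter. One two-camera fix of the spatula was plainly false; a recheck in all three cameras put it back at its starting place. The robot was touching nothing at the end.

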